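Swap the folding display stands

ROBOT

A 6-joint arm with a two-finger parallel gripper is mounted at the origin on a cart in front of the work surface, level with it; the furniture and walls round the work are solid. World frame = base frame: x ahead of the robot, y to its left, z up, the work surface at z = 0. Lengths are in mm, angles in rad, forces in N, time in s.
With the tool pointing down it reaches from about 350 to 925 mm from the base axis. Payload 6.4 kg.
Tool frame: the origin (TCP) lies between the finger pads; the fingertips stand 22 mm ahead of it and the grasp point (between the pads) lies 3 mm ahead of it (finger_overhang is the z of the fingertips in the tool frame, in mm); z points along the fingers, y is the line along which they close (so a half turn about z gives the same grasp; the last joint's range is limited). The gripper opens to 94 mm and grips with 3 to 60 N. Pads are 16 mm wide; open, the fingers measure 119 mm over their backs; the gripper's body (75 mm by 177 mm) begins 78 mm behind the grasp point.
Start: joints at [1.167, 0.245, 1.558, -0, 1.339, -0.174], TCP at [148.055, 632.925, 227.455] pointing down, gripper open.
Joint ranges: [-3.13, 3.13], [-1.02, 2.26], [0.13, 2.54], [-0.95, 4.09], [0.21, 2.88], [-2.74, 2.74]. Speed limits (rad/s): [2.57, 2.57, 3.14, 3.14, 3.14, 3.14].

INTERFACE

Orientations are given as [roll, pitch, yaw] about the fixed x, y, z axes, in that order (R = Rz(yaw) Ry(pitch) Rx(roll)).
In Python, from cell import observe, grab_frame, camera_info, sign_off, finger_overhang gives the robot as it stands. The module is installed in compiled form; this text tells all that it offers.
- The arm moves only by the tool play_rows, never from a script. Its argument "deltas" is a list of rows, each a list of 5 numbers: the closure, from -1 (fully open) to 1 (shut), then the shift along the tool's x, y, z in m, then the turn about the tool's z in degrees. A call has 1 to 5 rows; each row is the pose to reach, as a shift and turn from the pose commanded when the call began, along the tool's axes at that moment; what a row does not reach only later rows make up. A row lasts 1/8 s, in which the tool goes at most 62.5 mm and 10.7 degrees, less where a joint would pass 70% of its speed; a pose out of reach is approached as far as the arm can. A call with a gripper value outside its range is refused whole. The fingers move at their own pace and stop on an object; "squeeze" is the grip in N (left out, the last holds). Time passes only in rows, so rows that repeat a pose let the fingers close. It gives the time, the measured TCP pose, the force, the opening and the grip force at its end, in the units of the state.
- observe(): the state, without advancing time (a new reading comes with each control period).
- grab_frame(name): name is "scene" or "side" or "wrist"; returns (picture, depth): 400x640x3 uint8, red, green, blue; 400x640 float32, mm along the optical axis (not along the pixel's ray), 0 where there is no reading.
- camera_info(name): a dict with "fx", "fy", "cx", "cy" (pixels), "view" (4x4, takes a point from world to camera coordinates); the wrist camera has in their place "hand_eye" (4x4, takes a point from camera to tool coordinates, whose origin is the TCP and whose axes are the flange's). Camera axes: x right, y down, z forward; pixel columns grow to the right and rows downward; lengths in mm; the calibration is good to about 2 mm. A picture is of the moment at which its call begins: read the wrist's pose just before it. camera_info takes no time and is no camera call.
- sign_off(): hands the job in; it is judged then, once.
The state is a dict: "time": time; "qpos": joint angles; "joint_vel": joint speeds; "joint_torque": joint torques, N m; "ee_pos": TCP position; "eef_rot": TCP orientation; "wrist_force": force on the tool from outside, world axes, zero at the start; "moment": the same for the moment, N m; "width": opening from 0.0 (shut) to 1.0 (fully open); "grasp_force": force on a finger pad.
Only numpy, scipy, OpenCV 4.12 (cv2) and the standard library are available. Lean on these libraries where they do the work, as an engineer would, in place of code of your own. Each camera call takes 0.05 s, during which the arm holds its last target. There are 200 camera calls.

TASK

Change over the two folding display stands on the counter: fold the narrow one down flat, and snap the wide one open so that its back stands up. Take each past its snap point so that it stays there.

Things in the scene. Friction and masses are not known exactly. Their poses are not given: they have to be found in the camera images.
- wide_stand: Base of the wide folding stand, fixed to the counter: aluminium plate 150 (x) x 160 (y) x 8 mm, 20 mm high lip along its front (-x) edge. Origin: centre of its underside. The hinge line runs along its y axis at x = +55, z = 14 mm. A grey back panel, 132 mm wide and 6 mm thick, reaches 115 mm from the hinge.
- wide_lug (a point): Grip point of the black finger lug on the wide stand's back (starts folded): 100 mm from the hinge, 30 mm off the panel's mid-plane, y = 0. The lug is 12 mm thick across y, 24 mm long, and juts 40 mm from the panel's upper (when open: rear) face. Pinched across y it can turn between the fingers. In the base frame at hinge angle q: x = 55 - 100 cos q + 30 sin q, z = 14 + 100 sin q + 30 cos q mm.
- wide_back (a joint): Hinge of the wide stand's back: 0 = folded flat (panel points to the base's -x, lug up), 1.83 rad = open at its stop, leaning back 15 degrees past upright. A spring pulls it to either end from a snap point at about 0.95 rad, with up to about 5 N at the lug. On opening, the panel swings back (+x) against anything behind it.
- narrow_stand: Base of the narrow folding stand, fixed to the counter: aluminium plate 150 (x) x 90 (y) x 8 mm, 20 mm high lip along its front (-x) edge. Origin: centre of its underside. The hinge line runs along its y axis at x = +55, z = 14 mm. A grey back panel, 62 mm wide and 6 mm thick, reaches 115 mm from the hinge.
- narrow_lug (a point): Grip point of the black finger lug on the narrow stand's back (starts open): 100 mm from the hinge, 30 mm off the panel's mid-plane, y = 0. The lug is 12 mm thick across y, 24 mm long, and juts 40 mm from the panel's upper (when open: rear) face. Pinched across y it can turn between the fingers. In the base frame (q = joint + 1.83): x = 55 - 100 cos q + 30 sin q, z = 14 + 100 sin q + 30 cos q mm.
- narrow_back (a joint): Hinge of the narrow stand's back: -1.83 rad = folded flat (panel points to the base's -x, lug up), 0 = open at its stop, leaning back 15 degrees past upright. A spring pulls it to either end from a snap point at about -0.85 rad, with up to about 5 N at the lug. On opening, the panel swings back (+x) against anything behind it.

How it is judged (in metres and radians):
At the end, for the whole second after the job is handed in: The wide stand's back is open (within 10 degrees of its stop), the narrow stand's back is folded flat (within 10 degrees), and both are at rest (value of joint wide_back above 1.65 rad and value of joint narrow_back below -1.66 rad and not (velocity of joint wide_back above 0.1 rad/s) and not (velocity of joint narrow_back below -0.1 rad/s)); the robot touches nothing.
It also fails if it takes over 51 s, if anything falls off the work surface, if the arm or the gripper's body presses on something with over 40 N, if the wrist force passes 120 N, or if a joint passes its speed limit or range.

## Working session

There is one attempt and no reset: what is moved stays moved. The work goes in short steps, Python scripts to look and compute and a tool call to move; the robot and the scene stay as the last step left them, time stands still between calls to the robot, and variables do not carry over. Pictures are saved under pics/ and viewed, at most 10 in all, crops included, and the job is handed in when it is done.

Besides the shell and the picture viewer there is one more tool, called after "Request:" as name(argument=value, ...) on one line, values as JSON. play_rows: Moves the arm, as the interface text tells. Its arguments: {"type":"object","properties":{"deltas":{"type":"array"},"squeeze":{"type":"number"}},"required":["deltas"]}

```bash
mkdir -p pics; python3 - <<'E'
from cell import *
import cv2,numpy as np
s=observe();print(s['time'],s['ee_pos'],s['eef_rot'],s['wrist_force'],finger_overhang if not callable(finger_overhang) else finger_overhang())
ims=[]
for n in ("scene","side"):
    p,d=grab_frame(n);np.savez(f"pics/{n}.npz",p=p,d=d,**{k:np.array(v) for k,v in camera_info(n).items()})
    cv2.imwrite(f"pics/{n}.png",p[:,:,::-1])
E
```

```text
0.0 [147.81006333 632.4060277  226.37027368] [-3.13973529e+00 -3.51137062e-04  2.91179613e+00] [ 0.4889002  -0.27366978  0.55405858] 22.0
```

View pics/scene.png

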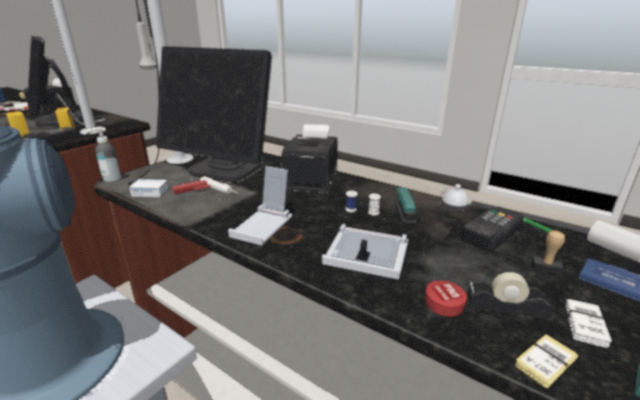

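View pics/side.png

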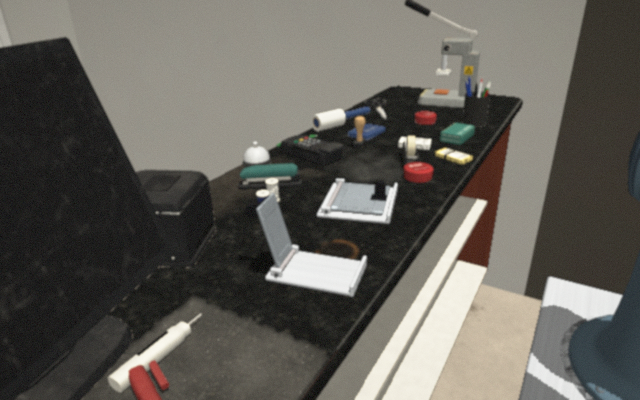

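The scene view shows the wide stand near (367,250) with its black lug at (364,250), and the narrow one near (265,215) with its panel at (275,190). The side view shows the wide one at (358,200) and the narrow one at (316,265).

```bash
cat > h.py <<'E'
import numpy as np,cv2
def cloud(n):
    f=np.load(f"pics/{n}.npz");d=f['d'];v,u=np.mgrid[:400,:640]
    c=np.stack([(u-f['cx'])/f['fx']*d,(v-f['cy'])/f['fy']*d,d],-1)
    V=f['view'];return f['p'].astype(int),d,(c-V[:3,3])@V[:3,:3]
E
python3 - <<'E'
from h import *
for n,boxes in (("scene",dict(wide=(318,222,415,280,(364,247)),narrow=(222,160,300,248,None))),("side",dict(wide=(312,172,402,225,(380,187)),narrow=(252,190,372,297,None)))):
    p,d,w=cloud(n)
    for k,(a,b,c,e,l) in boxes.items():
        P=p[b:e,a:c].reshape(-1,3);W=w[b:e,a:c].reshape(-1,3);D=d[b:e,a:c].ravel()
        m=(P.min(1)>110)&(D>0)
        base=m&(W[:,2]>-5)&(W[:,2]<28)
        r=cv2.minAreaRect(W[base][:,:2].astype(np.float32))
        print(n,k,base.sum(),np.percentile(W[base],[2,50,98],axis=0).round(0).tolist(),r)
        if k=='narrow':
            t=m&(W[:,2]>40)
            for lo in (30,60,90,110):
                s=m&(W[:,2]>lo)&(W[:,2]<lo+20); print(lo,s.sum(),W[s].mean(0).round(0) if s.any() else '', np.ptp(W[s],axis=0).round() if s.any() else '')
        if l: 
            blk=(P.max(1)<60)&(D>0)&(W[:,2]>15)&(W[:,2]<75)
            print('lug',blk.sum(),W[blk].mean(0).round(0) if blk.any() else '',np.median(W[blk],0))
E
```

```text
scene wide 2953 [[448.0, -341.0, 0.0], [518.0, -266.0, 16.0], [611.0, -171.0, 21.0]] ((549.7281494140625, -244.57542419433594), (182.594970703125, 171.07940673828125), 16.49794578552246)
lug 119 [ 487. -270.   34.] [ 485.00890892 -270.06801506   31.94173783]
scene narrow 1495 [[406.0, -40.0, 0.0], [485.0, 13.0, 9.0], [580.0, 243.0, 25.0]] ((586.7809448242188, 143.09320068359375), (498.186767578125, 165.6420135498047), 51.82981491088867)
30 168 [544.  26.  40.] [22. 61. 20.]
60 173 [552.  28.  70.] [19. 63. 20.]
90 172 [560.  29. 100.] [22. 60. 20.]
110 148 [565.  29. 119.] [37. 63. 17.]
side wide 2391 [[454.0, -331.0, 2.0], [535.0, -223.0, 17.0], [620.0, -163.0, 22.0]] ((548.48583984375, -273.67913818359375), (154.48764038085938, 210.97743225097656), 16.411104202270508)
lug 199 [ 495. -261.   38.] [ 495.23994933 -260.67029835   38.12386808]
side narrow 4583 [[411.0, -268.0, 2.0], [508.0, -3.0, 10.0], [606.0, 67.0, 23.0]] ((581.590087890625, -90.69508361816406), (265.4770812988281, 392.2720947265625), 24.872379302978516)
30 307 [583.  -8.  41.] [181. 231.  20.]
60 232 [553.  32.  70.] [17. 59. 20.]
90 237 [561.  34. 100.] [16. 60. 20.]
110 256 [566.  34. 120.] [22. 61. 18.]
```

```bash
python3 - <<'E'
from h import *
for n in ("scene","side"):
    p,d,w=cloud(n)
    for k,c0,rad in (("wide",(530,-255),125),("narrow",(485,15),105)):
        m=((p.min(2)>95)&(d>0)&(w[...,2]>-3)&(w[...,2]<28)&(np.hypot(w[...,0]-c0[0],w[...,1]-c0[1])<rad)).astype(np.uint8)
        m=cv2.morphologyEx(m,cv2.MORPH_OPEN,np.ones((3,3),np.uint8))
        N,L,S,_=cv2.connectedComponentsWithStats(m);i=1+S[1:,4].argmax()
        W=w[L==i];print(n,k,len(W),[np.round(x,1) for x in cv2.minAreaRect(W[:,:2].astype(np.float32))])
        if k=='narrow':
            m=(p.min(2)>95)&(w[...,2]>35)&(w[...,2]<130)&(np.hypot(w[...,0]-555,w[...,1]-30)<60)
            W=w[m];X=np.c_[W[:,1:],np.ones(len(W))];a=np.linalg.lstsq(X,W[:,0],rcond=None)[0]
            print('panel x=ay+bz+c',a.round(3),'yaw',-np.degrees(np.arctan(a[0])),'tilt',np.degrees(np.arctan(a[1])),W.mean(0))
        else:
            m=(p.max(2)<70)&(d>0)&(w[...,2]>22)&(w[...,2]<75)&(np.hypot(w[...,0]-490,w[...,1]+265)<50);W=w[m]
            print('lug',len(W),np.percentile(W,[5,50,95],axis=0).round(0).tolist())
E
```

```text
scene wide 2997 [array([ 546.1, -245.9]), array([174.9, 171.6]), np.float64(16.5)]
lug 92 [[482.0, -274.0, 23.0], [485.0, -270.0, 39.0], [492.0, -265.0, 56.0]]
scene narrow 1406 [array([495.9,  27.5]), array([179. , 114.4]), np.float64(11.1)]
panel x=ay+bz+c [-2.03000e-01  2.74000e-01  5.38855e+02] yaw 11.47699697001366 tilt 15.305535963014227 [555.48142466  27.62669581  81.24765096]
side wide 2431 [array([ 544.9, -262.9]), array([156. , 189.2]), np.float64(17.1)]
lug 183 [[486.0, -267.0, 23.0], [495.0, -261.0, 41.0], [504.0, -256.0, 58.0]]
side narrow 3138 [array([493.8,   1.3]), array([157.1, 122.4]), np.float64(12.6)]
panel x=ay+bz+c [-1.95000e-01  2.68000e-01  5.40754e+02] yaw 11.06178124779894 tilt 15.02000384548471 [556.76320084  32.53395856  83.36722299]
```

```bash
python3 - <<'E'
from h import *
for n in ("scene","side"):
    p,d,w=cloud(n); W=w[(d>0)]
    print(n)
    for y0 in range(-400,600,100):
        r=[]
        for x0 in range(250,900,50):
            s=W[(W[:,0]>=x0)&(W[:,0]<x0+50)&(W[:,1]>=y0)&(W[:,1]<y0+100)]
            r.append(int(np.percentile(s[:,2],99)) if len(s)>5 else -99)
        print(y0,r)
E
```

```text
scene
-400 [-99, -99, 1, 1, 20, 18, 18, 20, 2, 1, 1, 23, 59]
-300 [-99, -99, 1, 19, 56, 21, 20, 19, 2, 50, 51, 49, 2]
-200 [-99, -99, 1, 5, 9, 17, 21, 1, 48, 49, 2, 30, 2]
-100 [-99, -99, 1, 20, 9, 26, 77, 1, 1, 125, 126, 2, 2]
0 [-99, -99, 1, 20, 10, 75, 125, 1, 126, 135, 135, 144, 160]
100 [-99, -99, 1, 2, 2, 2, 2, 146, 287, 385, 370, 160, 161]
200 [-99, -99, 2, 2, 2, 2, 23, 208, 357, 388, 377, 1, 2]
300 [-99, -99, 2, 31, 31, 24, 130, 274, 387, 389, 20, 7, 2]
400 [-99, -99, 29, 32, 31, 2, 197, 345, 389, 19, -447, -99, -99]
500 [-99, -99, 2, 127, 7, 4, 225, 376, 514, 5, -70, -99, -99]
side
-400 [-99, -99, 2, 3, 21, 19, 19, 23, 4, 3, 4, 12, 61]
-300 [-99, -99, 2, 3, 56, 49, 21, 22, 3, 52, 53, 52, 4]
-200 [-99, -99, 2, 14, 16, 19, 22, 3, 50, 51, 6, 44, 3]
-100 [-99, -99, 2, 21, 10, 24, 57, 3, 3, 124, 86, 3, -99]
0 [-99, -99, 2, 21, 10, 69, 126, 108, 128, 136, 137, 134, -99]
100 [-99, -99, 2, 2, 2, 2, 3, 141, 280, 385, 137, -99, -99]
200 [-99, -99, 2, 3, 2, 3, 24, 206, 355, 390, -99, -99, -99]
300 [-99, -99, -99, -99, 2, 25, 132, 248, 354, -99, -99, -99, -99]
400 [-99, -99, -99, -99, -99, -99, 147, 183, 26, -99, -99, -99, -99]
500 [-99, -99, -99, -99, -99, -99, -99, -99, -99, -99, -99, -99, -99]
```

Request:
play_rows(deltas=[[-0.6,-0.04,-0.04,0,0],[-0.6,-0.08,-0.08,0,0],[-0.6,-0.12,-0.125,0,0],[-0.6,-0.16,-0.165,0,0],[-0.6,-0.195,-0.205,0,0]])

```text
time: 0.72
ee_pos: [291.8, 387.1, 227.1]
eef_rot: [-3.141, -0.0, 2.912]
wrist_force: [1.1, 0.2, 0.0]
width: 0.799
grasp_force: 0.0
```

Request:
play_rows(deltas=[[-0.6,-0.04,-0.04,0,0],[-0.6,-0.08,-0.08,0,-6],[-0.6,-0.12,-0.125,0,-12],[-0.6,-0.16,-0.165,0,-18],[-0.6,-0.195,-0.205,0,-24.5]])

```text
time: 1.35
ee_pos: [434.9, 143.0, 227.3]
eef_rot: [3.141, -0.0, -2.941]
wrist_force: [0.9, 0.4, -0.5]
width: 0.802
grasp_force: 0.0
```

```bash
cat >> h.py <<'E'
def go(pts,yaw=None):
    """world targets -> tool-axis deltas (m)"""
    from cell import observe
    from scipy.spatial.transform import Rotation as R
    s=observe();M=R.from_euler('xyz',s['eef_rot']).as_matrix();e=np.array(s['ee_pos'])
    print('t',s['time'],'pos',e.round(1),'yaw',np.degrees(s['eef_rot'][2]).round(1),'F',np.round(s['wrist_force'],1),'w',s['width'],'g',s['grasp_force'])
    for p in np.atleast_2d(pts): print(p.round(0),'->',(M.T@(p-e)/1000).round(3))
E
python3 -c "
from h import *
go([[580,38,230],[595,38,230],[490,-264,230]])"
```

```text
t 1.35 pos [434.9 143.  227.3] yaw -168.5 F [ 0.9  0.4 -0.5] w 0.8023858523372904 g 0.0
[580  38 230] -> [-0.121 -0.132 -0.003]
[595  38 230] -> [-0.136 -0.135 -0.003]
[ 490 -264  230] -> [ 0.027 -0.41  -0.003]
```

Request:
play_rows(deltas=[[-0.6,-0.02,-0.055,0,0],[-0.6,-0.05,-0.1,0,0],[-0.6,-0.09,-0.135,0,0],[-0.6,-0.135,-0.135,0,0],[-0.6,-0.135,-0.135,0,0]])

```text
time: 1.98
ee_pos: [594.5, 38.7, 226.0]
eef_rot: [3.141, -0.002, -2.944]
wrist_force: [-0.9, 0.2, 0.3]
width: 0.798
grasp_force: 0.0
```

```bash
python3 - <<'E'
from h import *
from cell import *
from scipy.spatial.transform import Rotation as R
s=observe();p,d=grab_frame('wrist');c=camera_info('wrist')
M=np.eye(4);M[:3,:3]=R.from_euler('xyz',s['eef_rot']).as_matrix();M[:3,3]=s['ee_pos']
np.savez('pics/w1.npz',p=p,d=d,view=np.linalg.inv(M@np.array(c['hand_eye'])),**{k:c[k] for k in('fx','fy','cx','cy')})
cv2.imwrite('pics/w1.png',p[:,:,::-1]);go([[595,38,100]])
p,d,w=cloud('w1')
m=(p.max(2)<70)&(d>0)&(w[...,2]>75)&(w[...,2]<125)&(np.hypot(w[...,0]-595,w[...,1]-38)<45)
print(m.sum(),np.percentile(w[m],[2,50,98],axis=0).round(0).tolist() if m.any() else '')
E
```

```text
t 2.025 pos [593.3  39.  226.3] yaw -168.7 F [-1.3  0.4  1.1] w 0.7990122809335367 g 0.0
[595  38 100] -> [-0.002 -0.001  0.126]
569 [[571.0, 2.0, 109.0], [588.0, 35.0, 118.0], [606.0, 43.0, 125.0]]
```

View pics/w1.png

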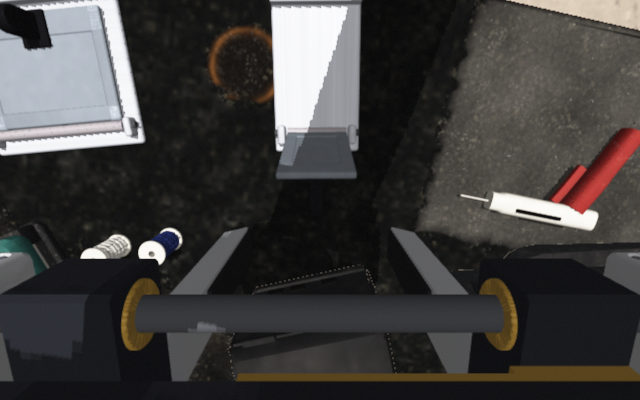

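The panel's top edge spans columns 276–356 at row 160, and the fingers straddle column 319, so the lateral line-up looks right. The black lug is hard to see against the counter, so I'm checking it by depth.

```bash
python3 - <<'E'
from h import *
p,d,w=cloud('w1')
a=np.radians(11.3);C=np.array([[np.cos(a),np.sin(a)],[-np.sin(a),np.cos(a)]])
L=(w[...,:2]-[487.4,16.3])@C.T;z=w[...,2]
m=(d>0)&(z>75)&(z<135)&(L[...,0]>60)&(L[...,0]<135)&(abs(L[...,1])<45)
for x in range(60,135,8):
    k=m&(L[...,0]>=x)&(L[...,0]<x+8)
    if k.sum()>5: print(x,k.sum(),np.percentile(L[k][:,1],[3,50,97]).round(1),np.percentile(z[k],[3,50,97]).round())
# wide lug
m=(d>0)&(p.max(2)<75)&(z>25)&(z<75)&(np.hypot(w[...,0]-492,w[...,1]+264)<50)
print(m.sum(),np.percentile(w[m],[3,50,97],axis=0).round(),)
t=m&(z>45);print(t.sum(),np.percentile(w[t],[3,50,97],axis=0).round())
E
```

```text
60 16 [-29.6  20.4  26.7] [75. 76. 77.]
68 918 [-30.2  -2.1  26.7] [ 76.  92. 107.]
76 1034 [-30.3  -1.9  26.9] [108. 121. 127.]
84 399 [-28.6  -1.9  25.5] [121. 126. 127.]
92 140 [-7.5 -1.9  3.6] [118. 120. 121.]
100 133 [-6.9 -2.   3.6] [116. 118. 120.]
108 123 [-6.9 -1.2  3.6] [114. 116. 117.]
116 64 [-7.  -1.7  3.7] [107. 112. 114.]
946 [[ 485. -265.   26.]
 [ 497. -261.   44.]
 [ 507. -257.   57.]]
453 [[ 486. -266.   45.]
 [ 498. -261.   52.]
 [ 507. -258.   58.]]
```

Request:
play_rows(deltas=[[-0.6,-0.002,-0.003,0,0],[-0.6,-0.002,-0.003,0.04,0],[-0.6,-0.002,-0.003,0.08,0],[-0.6,-0.002,-0.003,0.11,0],[-0.6,-0.002,-0.003,0.12,0]])

```text
time: 2.65
ee_pos: [593.9, 36.7, 105.9]
eef_rot: [3.141, -0.003, -2.944]
wrist_force: [1.0, -0.0, -0.5]
width: 0.799
grasp_force: 0.0
```

Request:
play_rows(deltas=[[1,0,0,0,0],[1,0,0,0,0],[1,0,0,0,0],[1,0,0,0,0],[1,0,0,0,0]], squeeze=25)

```text
time: 3.28
ee_pos: [596.0, 36.5, 107.8]
eef_rot: [-3.141, 0.0, -2.944]
wrist_force: [0.2, -0.2, 0.6]
width: 0.306
grasp_force: 0.0
```

```bash
python3 - <<'E'
from h import *
go([[595.2,36.1,106]])
q=np.arange(1.83,-0.01,-0.1525)
x=55-100*np.cos(q)+30*np.sin(q);z=14+100*np.sin(q)+30*np.cos(q)
print(np.c_[q,-(x-x[0]),-(z-z[0])].round(2))
E
```

```text
t 3.275 pos [596.   36.5 107.8] yaw -168.7 F [ 0.2 -0.2  0.6] w 0.3056081988355991 g 0.0
[595.  36. 106.] -> [ 0.001 -0.     0.002]
[[ 1.8300e+00 -0.0000e+00 -0.0000e+00]
 [ 1.6800e+00  1.4150e+01 -7.2700e+00]
 [ 1.5200e+00  2.9240e+01 -1.2300e+01]
 [ 1.3700e+00  4.4920e+01 -1.4980e+01]
 [ 1.2200e+00  6.0820e+01 -1.5250e+01]
 [ 1.0700e+00  7.6580e+01 -1.3100e+01]
 [ 9.1000e-01  9.1830e+01 -8.5800e+00]
 [ 7.6000e-01  1.0622e+02 -1.8000e+00]
 [ 6.1000e-01  1.1941e+02  7.0900e+00]
 [ 4.6000e-01  1.3109e+02  1.7880e+01]
 [ 3.0000e-01  1.4100e+02  3.0330e+01]
 [ 1.5000e-01  1.4891e+02  4.4130e+01]
 [-0.0000e+00  1.5463e+02  5.8970e+01]]
```

Still closing; it needs a few more rows.

Request:
play_rows(deltas=[[1,0,0,0,0],[1,0,0,0,0],[1,0,0,0,0],[1,0,0,0,0]])

```text
time: 3.78
ee_pos: [595.8, 36.6, 107.4]
eef_rot: [3.141, -0.0, -2.944]
wrist_force: [0.3, 0.8, 0.0]
width: 0.127
grasp_force: 25.0
```

Request:
play_rows(deltas=[[1,0.007,0,-0.004,0],[1,0.014,0,-0.007,0],[1,0.029,0,-0.012,0],[1,0.045,0,-0.015,0],[1,0.061,0,-0.015,0]])

```text
time: 4.4
ee_pos: [536.1, 24.3, 123.1]
eef_rot: [-3.141, 0.003, -2.944]
wrist_force: [4.6, 1.5, -4.4]
width: 0.127
grasp_force: 25.0
```

Request:
play_rows(deltas=[[1,0.016,0,0.002,0],[1,0.031,0,0.007,0],[1,0.045,0,0.013,0],[1,0.058,0,0.022,0],[1,0.07,0,0.033,0]])

```text
time: 5.03
ee_pos: [467.6, 10.2, 90.1]
eef_rot: [-3.14, 0.002, -2.944]
wrist_force: [3.5, -0.3, -0.1]
width: 0.123
grasp_force: 26.9
```

Request:
play_rows(deltas=[[1,0.01,0,0.012,0],[1,0.018,0,0.026,0],[1,0.023,0,0.039,0],[1,0.023,0,0.039,0]])

```text
time: 5.52
ee_pos: [442.9, 5.3, 48.2]
eef_rot: [-3.14, -0.004, -2.943]
wrist_force: [3.4, -7.3, -6.5]
width: 0.127
grasp_force: 25.0
```

Request:
play_rows(deltas=[[-0.4,0,0,0,0],[-0.4,0,0,0,0],[-0.4,0,0,0,0],[-0.4,0,0,0,0],[-0.4,0,0,0,0]])

```text
time: 6.15
ee_pos: [444.9, 6.3, 50.5]
eef_rot: [3.142, 0.0, -2.944]
wrist_force: [-0.2, -0.0, 0.9]
width: 0.624
grasp_force: 0.0
```

Request:
play_rows(deltas=[[-0.4,0,0,-0.03,0],[-0.4,0,0,-0.08,0],[-0.4,0,0,-0.12,0],[-0.4,0,0,-0.12,0]])

```text
time: 6.65
ee_pos: [447.2, 5.7, 174.1]
eef_rot: [-3.138, 0.007, -2.944]
wrist_force: [0.9, 0.9, -0.1]
width: 0.698
grasp_force: 0.0
```

```bash
python3 - <<'E'
from h import *
a=np.radians(16.6)
go([[495,-262,160]])
E
```

```text
t 6.65 pos [447.2   5.7 174.1] yaw -168.7 F [ 0.9  0.9 -0.1] w 0.6975981295161999 g 0.0
[ 495 -262  160] -> [ 0.006 -0.272  0.015]
```

Request:
play_rows(deltas=[[-0.4,-0.015,-0.055,-0.026,0],[-0.4,-0.03,-0.11,-0.026,-2],[-0.4,-0.045,-0.165,-0.026,-5.3],[-0.4,-0.062,-0.22,-0.026,-5.3],[-0.4,-0.062,-0.263,-0.026,-5.3]])

```text
time: 7.28
ee_pos: [557.5, -241.0, 194.2]
eef_rot: [3.139, -0.002, -2.852]
wrist_force: [0.2, 0.5, -0.2]
width: 0.7
grasp_force: 0.0
```

Request:
play_rows(deltas=[[-0.4,0,0,0,0],[-0.4,0,0,0,0]])

```text
time: 7.52
ee_pos: [556.6, -238.5, 194.9]
eef_rot: [3.139, -0.002, -2.851]
wrist_force: [0.4, 0.1, -0.1]
width: 0.701
grasp_force: 0.0
```

```bash
python3 - <<'E'
from h import *
from cell import *
from scipy.spatial.transform import Rotation as R
s=observe();p,d=grab_frame('wrist');c=camera_info('wrist')
M=np.eye(4);M[:3,:3]=R.from_euler('xyz',s['eef_rot']).as_matrix();M[:3,3]=s['ee_pos']
np.savez('pics/w2.npz',p=p,d=d,view=np.linalg.inv(M@np.array(c['hand_eye'])),**{k:c[k] for k in('fx','fy','cx','cy')})
cv2.imwrite('pics/w2.png',p[:,:,::-1])
p,d,w=cloud('w2');z=w[...,2]
m=(d>0)&(p.max(2)<75)&(z>30)&(z<70)&(np.hypot(w[...,0]-496,w[...,1]+262)<40)
t=m&(z>52)
for k in(m,t):
    print(k.sum(),cv2.minAreaRect(w[k][:,:2].astype(np.float32)),np.percentile(w[k],[3,50,97],axis=0).round().tolist())
# base yaw by white lip/edges
b=((d>0)&(p.min(2)>110)&(z>-3)&(z<28)&(np.hypot(w[...,0]-536,w[...,1]+251)<130)).astype(np.uint8)
N,L,S,_=cv2.connectedComponentsWithStats(b);i=1+S[1:,4].argmax()
print(cv2.minAreaRect(w[L==i][:,:2].astype(np.float32)))
go([[495,-262,100]])
E
```

```text
384 ((496.3686218261719, -266.2974548339844), (22.890827178955078, 11.342681884765625), 16.98217010498047) [[486.0, -273.0, 48.0], [496.0, -266.0, 56.0], [507.0, -260.0, 58.0]]
336 ((496.28302001953125, -266.23382568359375), (20.8541316986084, 11.170670509338379), 15.854765892028809) [[487.0, -273.0, 53.0], [496.0, -266.0, 57.0], [505.0, -260.0, 59.0]]
((540.49951171875, -251.61131286621094), (152.88644409179688, 167.61410522460938), 16.88260269165039)
t 7.575 pos [ 556.7 -238.2  195.3] yaw -163.3 F [-0.6  0.8 -0.8] w 0.7020044165067888 g 0.0
[ 495 -262  100] -> [ 0.066 -0.005  0.095]
```

View pics/w2.png

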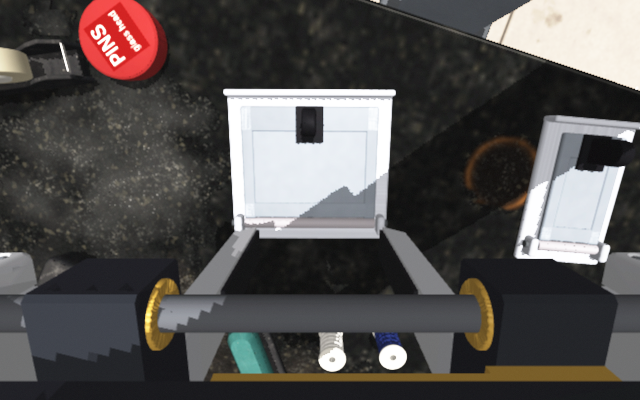

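The wide stand's lug is at (309,125), square to the view, and the narrow stand at the right (580,190) is already folded.

Request:
play_rows(deltas=[[-0.4,0.045,-0.008,0,0],[-0.4,0.066,-0.008,0.04,0],[-0.4,0.066,-0.008,0.09,0],[-0.4,0.066,-0.008,0.13,0],[-0.4,0.066,-0.008,0.147,0]])

```text
time: 8.2
ee_pos: [495.0, -263.7, 47.1]
eef_rot: [3.138, -0.002, -2.85]
wrist_force: [-1.1, 0.1, 1.3]
width: 0.7
grasp_force: 0.0
```

Request:
play_rows(deltas=[[1,0,0,0,0],[1,0,0,0,0],[1,0,0,0,0],[1,0,0,0,0],[1,0,0,0,0]])

```text
time: 8.82
ee_pos: [496.6, -266.2, 49.9]
eef_rot: [-3.141, 0.0, -2.851]
wrist_force: [-1.3, -0.5, -0.6]
width: 0.203
grasp_force: 0.0
```

Request:
play_rows(deltas=[[1,0,0,0,0],[1,0,0,0,0],[1,0,0,0,0]])

```text
time: 9.2
ee_pos: [496.4, -265.9, 49.6]
eef_rot: [3.141, -0.0, -2.851]
wrist_force: [-1.0, 1.3, 4.5]
width: 0.122
grasp_force: 25.0
```

```bash
python3 - <<'E'
from h import *
go([[496.4,-265.4,47]])
E
```

```text
t 9.2 pos [ 496.4 -265.9   49.6] yaw -163.4 F [-1.   1.3  4.5] w 0.12240424814214662 g 25.001441538333893
[ 496. -265.   47.] -> [-0.     0.     0.003]
```

Request:
play_rows(deltas=[[1,-0.006,0,-0.015,0],[1,-0.014,0,-0.029,0],[1,-0.023,0,-0.041,0],[1,-0.035,0,-0.052,0],[1,-0.048,0,-0.061,0]])

```text
time: 9.82
ee_pos: [543.0, -252.1, 111.1]
eef_rot: [-3.141, -0.001, -2.851]
wrist_force: [0.5, -2.9, -8.0]
width: 0.129
grasp_force: 25.0
```

Request:
play_rows(deltas=[[1,-0.015,0,-0.007,0],[1,-0.03,0,-0.011,0],[1,-0.046,0,-0.013,0],[1,-0.062,0,-0.013,0],[1,-0.077,0,-0.01,0]])

```text
time: 10.45
ee_pos: [618.5, -230.0, 121.8]
eef_rot: [-3.14, 0.003, -2.851]
wrist_force: [-0.2, -0.3, 4.2]
width: 0.124
grasp_force: 25.0
```

Request:
play_rows(deltas=[[1,-0.015,0,0.005,0],[1,-0.028,0,0.011,0],[1,-0.028,0,0.011,0]])

```text
time: 10.82
ee_pos: [645.8, -221.9, 110.0]
eef_rot: [-3.139, 0.005, -2.851]
wrist_force: [5.6, 0.1, 3.8]
width: 0.127
grasp_force: 25.0
```

Release, back off a little, then rise and look.

Request:
play_rows(deltas=[[-0.4,0,0,0,0],[-0.4,0,0,0,0],[-0.4,0,0,0,0],[-0.4,0,0,0,0],[-0.4,0,0,0,0]])

```text
time: 11.45
ee_pos: [642.8, -222.3, 109.4]
eef_rot: [3.141, -0.0, -2.851]
wrist_force: [0.6, 0.2, -0.0]
width: 0.62
grasp_force: 0.0
```

Request:
play_rows(deltas=[[-0.4,-0.003,0,-0.03,0],[-0.4,-0.005,0,-0.08,0],[-0.4,-0.005,0,-0.13,0],[-0.4,-0.005,0,-0.15,0],[-0.4,-0.005,0,-0.15,0]])

```text
time: 12.08
ee_pos: [648.2, -221.0, 260.4]
eef_rot: [-3.14, 0.002, -2.851]
wrist_force: [-0.4, -0.2, -1.2]
width: 0.695
grasp_force: 0.0
```

Request:
play_rows(deltas=[[-0.4,0,0,0,0],[-0.4,0,0,0,0],[-0.4,0,0,0,0],[-0.4,0,0,0,0]])

```text
time: 12.58
ee_pos: [647.6, -220.7, 258.9]
eef_rot: [3.141, -0.001, -2.851]
wrist_force: [-0.4, 0.2, -0.5]
width: 0.699
grasp_force: 0.0
```

```bash
python3 - <<'E'
from h import *
from cell import *
p,d=grab_frame('side');cv2.imwrite('pics/side2.png',p[:,:,::-1]);go([[640,-220,250]])
E
```

```text
t 12.625 pos [ 647.7 -220.8  259.1] yaw -163.4 F [-0.3  0.5 -0.1] w 0.6995624350213538 g 0.0
[ 640 -220  250] -> [0.007 0.003 0.009]
```

View pics/side2.png

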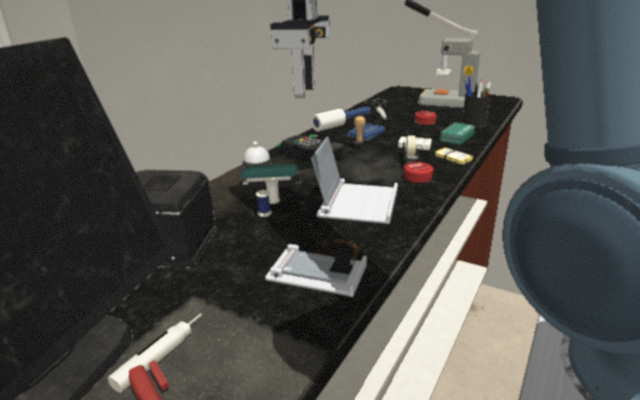

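The side view shows the wide stand's back up, leaning back at (325,170). The narrow one is flat at (318,270), and the gripper is clear at (300,60).

```bash
python3 -c "
from cell import sign_off;print(sign_off())"
```

```text
the job is handed in; nothing more can be done
None
```

The narrow stand is folded flat, the wide stand is snapped open, the gripper is clear of both, and I handed the job in at about 12.6 s; sign-off returned no verdict.

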